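Run up a rebuilt steering pump on the test unit

ROBOT

A 7-joint arm with a two-finger parallel gripper is mounted at the origin on the work surface. World frame = base frame: x ahead of the robot, y to its left, z up, the work surface at z = 0. Lengths are in m, angles in rad, forces in N, time in s.
With the tool pointing down it reaches from about 0.4 to 0.85 m from the base axis. Payload 10.4 kg.
Tool frame: the origin (TCP) lies at the very end of the fingers, on their centre line; the grasp point (between the pads) lies 19 mm behind it; z points along the fingers, y is the direction in which the jaws open and shut (so a half turn about z gives the same grasp; the last joint's range is limited). The gripper opens to 87 mm and grips with 3 to 60 N. Pads are 19 mm wide; open, the fingers measure 117 mm over their backs; the gripper's body (75 mm by 190 mm) begins 51 mm behind the grasp point.
Start: joints at [1.101, 0.332, -0.065, 1.46, 0.022, 1.35, -0.088], TCP at [0.27, -0.564, 0.223] pointing down, gripper open.
Joint ranges: [-2.6, 2.6], [-0.5, 2.12], [-1.47, 1.34], [0.16, 2.42], [-1.27, 4.41], [0.06, 2.06], [-2.6, 2.6]. Speed limits (rad/s): [2.22, 2.22, 2.79, 2.79, 3.14, 3.14, 3.14].

INTERFACE

Orientations are given as a unit quaternion [x, y, z, w].
In Python, from bench import r gives the robot as it stands.
- The arm moves only by the tool move_arm, never from a script. Its argument "deltas" is a list of rows, each a list of 5 numbers: the gripper's target within -1 to 1 (fully open at 1, half-way at 0, shut at -1), then the shift along the tool's x, y, z as a fraction of full scale, then the turn about the tool's z as a fraction of full scale. A call has 1 to 12 rows; each row shifts and turns the commanded pose from where the row before left it, along the tool's axes as they then stand; what a row does not reach is not made up. Full scale, the value 1, is 2.5 cm for a shift and 90 degrees for a turn. A row lasts 1/12 s, in which the tool goes at most 41.7 mm and 7.16 degrees, less where a joint would pass 70% of its speed; a pose out of reach is approached as far as the arm can. A call with a number of a shift or a turn outside -1 to 1 is refused whole. A call with a gripper value outside its range is refused whole. The fingers move at their own pace and stop on an object; "squeeze" is the grip in N (left out, the last holds). Time passes only in rows, so rows that do not move let the fingers close. It gives the time, the measured TCP pose, the force and the opening at its end, in the units of the state.
- r.read_state(): the state, without advancing time (a new reading comes with each control period).
- r.camera(name): name is "side" or "top"; returns the picture (420x560x3 uint8, red, green, blue); there is no depth.
- r.camera_info(name): a dict with "K" (3x3 intrinsics, pixels), "R" (3x3) and "t" (3): a world point X has camera coordinates R X + t. Camera axes: x right, y down, z forward; pixel columns grow to the right and rows downward; lengths in m; the calibration is good to about 2 mm. A picture is of the moment at which its call begins. camera_info takes no time and is no camera call.
- r.close_job(): hands the job in, once; it reports no verdict.
Trained networks look in the newest picture that a camera, given by its name, has taken for a name from the list of things; names that differ only in an ending like _2 or _b are one class to them, and where a whole thing is asked for, a point or a joint stands for the part that bears it (a point fixed in the world has none). Each returns a list of dicts, best first, with "confidence" (0 to 1); they miss things now and then, are a little off and sometimes report something else, mostly with a low value. They report only what shows in the picture. A call takes as long as a camera call.
- r.boxes_of(camera, label): "position" ([x, y, z] in m, in the coordinates of the camera as it stood for that picture, good to about 4 mm: the middle of the surface that is visible of it).
- r.tip_of(camera, label): "position" ([x, y, z] in m, in the coordinates of the camera as it stood for that picture, good to about 4 mm: a listed point, or the origin of a listed thing).
The state is a dict: "time": time; "joint_positions": joint angles; "joint_vel": joint speeds; "joint_torque": joint torques, N m; "ee_pos": TCP position; "eef_rot": TCP orientation; "ft_force": force on the tool from outside, world axes, zero at the start; "torque": the same for the moment, N m; "width": finger opening in m.
Only numpy, scipy, OpenCV 4.12 (cv2) and the standard library are available. Lean on these libraries where they do the work, as an engineer would, in place of code of your own. Each camera call takes 0.05 s, during which the arm holds its last target.

TASK

Run up the rebuilt steering pump on the bench test unit with light fingertip presses: first push the blue oil-feed knob fully down so that it stays down, then the green drive knob in the same way, and last press the black load plunger fully down, hold it there for about two seconds while the gauge needle climbs, and let it spring back up. Keep to that order, because the pump must not be driven without oil or loaded before it is driven. Grasp or lift nothing, do not press the red emergency stop, and leave the brass fitting, oil bottle, pulley and wrench where they are.

Things in the scene. Friction and masses are not known exactly. Their poses are not given: they have to be found in the camera images.
- tester: Test unit, fixed: grey cabinet, 260 (its x) by 430 mm (y), level deck 85 mm above the bench. Origin on the bench under the deck's centre; x away from the robot, y left, z up. The controls stand in a row at x -60: blue, green, black in any order at y 75, -10, -95, red stop at y 162. Gauges behind, 15 mm high. The drive head with the pump stands at y -265 to -475, up to 265 mm above the bench
- feed_valve: Fixed steel collar of the blue oil-feed knob, 49 mm across; origin on the deck on the knob's axis (85 mm above the bench), z up
- feed_top (a point): Centre of the flat top of the blue oil-feed knob, a mushroom head 40 mm across and 16 mm high on a stem; 50 mm above the deck when the knob is out, 40 mm when fully down; moves with the head. The head sits on a preloaded rubber cushion: pressed with over 6 N once the stem is stopped, it gives up to 4 mm more (16 N) and comes back
- feed (a joint): Stroke of the blue knob in m: 0 out, 0.010 fully down (a hard stop). It slides straight down against about 3 N of friction, has no spring, and stays where it is left. It starts between 0 and 0.0015
- drive_valve: Fixed steel collar of the green drive knob, 49 mm across; origin on the deck on the knob's axis, z up
- drive_top (a point): Centre of the flat top of the green drive knob: same head, cushion, heights and stroke as the blue one
- drive (a joint): Stroke of the green knob in m: 0 out, 0.010 fully down (a hard stop). About 3 N of friction, no spring, stays where it is left. It starts between 0 and 0.0015
- load_valve: Fixed steel collar of the black load plunger, 49 mm across; origin on the deck on its axis, z up
- load_top (a point): Centre of the flat top of the black load plunger: same head, cushion and heights as the two knobs
- load (a joint): Stroke of the black plunger in m: 0 up, 0.010 fully down (a hard stop). A spring pushes it back up: 1.5 N at the top, 4.5 N fully down. The needle of the larger gauge climbs with it, into the green marks at full stroke
- estop_top (a point): Centre of the top of the red emergency-stop mushroom head, 40 mm across, on a yellow square in the same row of the deck, 50 mm above the deck. Not to be pressed
- estop (a joint): Stroke of the emergency stop in m: 0 up, 0.006 fully down; sprung, 4 N to start and 9 N fully down
- fitting: Loose brass pipe fitting standing on the deck behind the row of controls: 26 mm across, 34 mm high, origin at the centre of its underside
- oil: Loose red oil bottle with a black cap, 72 mm across, 200 mm high, standing on the bench to the left of the unit; origin at the centre of its underside
- pulley: Loose dark steel pulley lying flat on the bench to the left, 120 mm across, 26 mm high; origin at the centre of its underside
- wrench: Loose steel wrench, 190 mm long, lying on the bench on the robot's right; origin under its middle, x along it

How it is judged:
By the outcome, as a careful person would: the job done as asked, in the order asked, and still so for the second after the job is handed in, with the robot touching nothing.
It also fails if it takes over 59 s, if anything falls off the work surface, if the arm or the gripper's body presses on something with over 40 N, if the wrist force passes 120 N, or if a joint passes its speed limit or range.

## Working session

There is one attempt and no reset: what is moved stays moved. The work goes in short steps, Python scripts to look and compute and a tool call to move; the robot and the scene stay as the last step left them, time stands still between calls to the robot, and variables do not carry over. Pictures are saved under pics/ and viewed, and the job is handed in when it is done.

Besides the shell and the picture viewer there is one more tool, called after ">>>" by a JSON object that holds its "method" and its "body", one argument or row to a line. move_arm: Moves the arm, as the interface text tells. Shift numbers are shares of 2.5 cm and turn numbers shares of 90 degrees, none past 1 either way. Its arguments: {"type":"object","properties":{"deltas":{"type":"array","items":{"type":"array","items":{"type":"number"}}},"squeeze":{"type":"number"}},"required":["deltas"]}

```bash
mkdir -p pics; cat > h.py <<'E'
from bench import r
import numpy as np, cv2
def save(c,n):
    im=r.camera(c); cv2.imwrite(f'pics/{n}.png',im[:,:,::-1]); return im
def w(c,p):
    i=r.camera_info(c); return np.array(i['R']).T@(np.array(p)-np.array(i['t']))
def px(c,X):
    i=r.camera_info(c); p=np.array(i['K'])@(np.array(i['R'])@np.array(X)+np.array(i['t'])); return p[:2]/p[2]
E
python3 - <<'E'
from h import *
for c in('side','top'):
    save(c,c+'0')
    for l in ('feed_top','drive_top','load_top','estop_top','tester','fitting'):
        for d in r.tip_of(c,l)[:2]: print(c,l,round(d['confidence'],2),w(c,d['position']).round(4),px(c,w(c,d['position'])).round(0))
s=r.read_state()
for k in s: print(k,np.round(s[k],4))
E
```

```text
side feed_top 0.7 [0.5218 0.0195 0.1368] [272. 176.]
side drive_top 0.43 [ 0.5555 -0.1491  0.1305] [289. 136.]
side load_top 0.72 [ 0.5415 -0.0739  0.135 ] [281. 152.]
side estop_top 0.75 [0.5061 0.1015 0.1363] [262. 199.]
side tester 0.71 [ 0.5963 -0.0515 -0.0011] [260. 189.]
side tester 0.29 [ 0.5536 -0.1501  0.1322] [290. 136.]
side fitting 0.67 [0.5924 0.0857 0.0843] [235. 199.]
top feed_top 0.62 [0.5208 0.0164 0.1351] [301. 185.]
top feed_top 0.55 [ 0.2994 -0.2343  0.0013] [386. 267.]
top drive_top 0.73 [ 0.5517 -0.1537  0.1315] [365. 172.]
top load_top 0.44 [ 0.5378 -0.0697  0.1337] [333. 178.]
top estop_top 0.69 [ 0.5567 -0.156   0.085 ] [362. 174.]
top estop_top 0.47 [0.5091 0.0948 0.1379] [271. 190.]
top tester 0.61 [ 5.977e-01 -4.970e-02  4.000e-04] [318. 167.]
top fitting 0.39 [0.5897 0.0841 0.0888] [274. 164.]
time 0.7
joint_positions [ 1.1014  0.3322 -0.0646  1.4601  0.0216  1.3499 -0.0885]
joint_vel [ 0.0011  0.0003 -0.0009 -0.002  -0.0001  0.0005 -0.0008]
joint_torque [ 7.00000e-04 -6.22912e+01  2.48000e-02 -3.90068e+01 -6.12000e-02
  3.15000e-02  0.00000e+00]
ee_pos [ 0.27   -0.5637  0.2226]
eef_rot [ 0.9752  0.2215 -0.      0.    ]
ft_force [-0.1202  0.2816 -0.2245]
torque [-0.0306 -0.0218 -0.0151]
width 0.0871
```

View pics/side0.png

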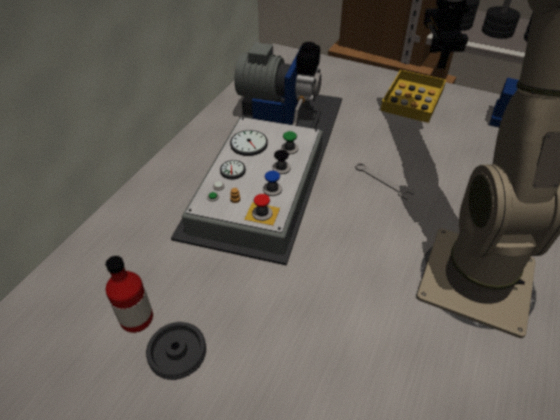

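View pics/top0.png

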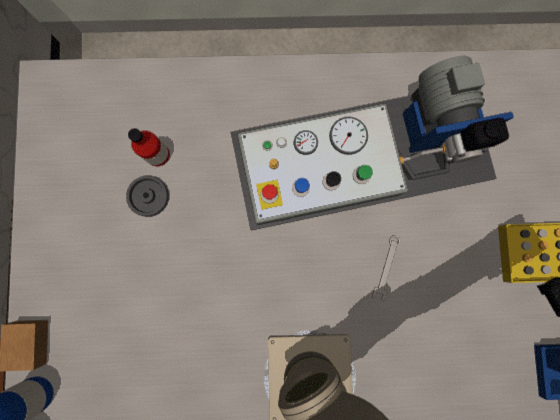

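The side view shows the row from far to near: green (289,136), black (281,155), blue (272,178), red (262,202). The top view agrees: red (269,192), blue (302,186), black (333,179), green (365,173). I'll fit the row next.

```bash
cat > goal.py <<'E'
from h import *
from scipy.optimize import least_squares
ys={'red':162,'blue':75,'black':-10,'green':-95}
obs={'red':[(.5061,.1015),(.5091,.0948)],'blue':[(.5218,.0195),(.5208,.0164)],'black':[(.5415,-.0739),(.5378,-.0697)],'green':[(.5555,-.1491),(.5517,-.1537)]}
def pos(p,y,x=-.06): c,s=np.cos(p[2]),np.sin(p[2]); return np.array([p[0]+c*x-s*y,p[1]+s*x+c*y])
f=lambda p: np.concatenate([pos(p,ys[k]/1e3)-o for k in ys for o in obs[k]]+[np.array([p[0],p[1]])-o for o in((.5963,-.0515),(.5977,-.0497))])
p=least_squares(f,[.6,-.05,.18]).x
T={k:pos(p,ys[k]/1e3) for k in ys}
def togo(k,z):
    from scipy.spatial.transform import Rotation as R
    s=r.read_state(); d=np.r_[T[k],z]-np.array(s['ee_pos']); return R.from_quat(s['eef_rot']).inv().apply(d)*1000
E
python3 - <<'E'
from goal import *
print(p.round(4)); 
for k in T: print(k,T[k].round(4),px('side',[*T[k],.135]).round(1),px('top',[*T[k],.135]).round(1))
print(f(p).reshape(-1,2).round(4)*1000, togo('blue',.2))
# color centroids
for c in('side','top'):
    im=cv2.imread(f'pics/{c}0.png'); 
    for k in T:
        u,v=px(c,[*T[k],.135]).astype(int); cv2.circle(im,(u,v),1,(0,255,255),-1)
    u,v=px(c,[*T['blue'],.135]).astype(int)
    cv2.imwrite(f'pics/{c}z.png',cv2.resize(im[v-70:v+40,u-60:u+90],None,fx=5,fy=5,interpolation=cv2.INTER_CUBIC))
E
```

```text
[ 0.5958 -0.0488  0.1819]
red [0.5075 0.0997] [262.  198.6] [268.6 191.3]
blue [0.5232 0.0141] [272.4 174.6] [301.4 184.5]
black [ 0.5386 -0.0695] [281.6 153.3] [333.3 177.8]
green [ 0.554  -0.1531] [290. 134.] [365.  171.2]
[[ 1.4 -1.8]
 [-1.6  4.9]
 [ 1.4 -5.4]
 [ 2.4 -2.3]
 [-2.9  4.4]
 [ 0.8  0.2]
 [-1.5 -4. ]
 [ 2.3  0.6]
 [-0.5  2.7]
 [-1.9  0.9]] [ 477.97391382 -411.64506555   22.54632723]
```

View pics/topz.png

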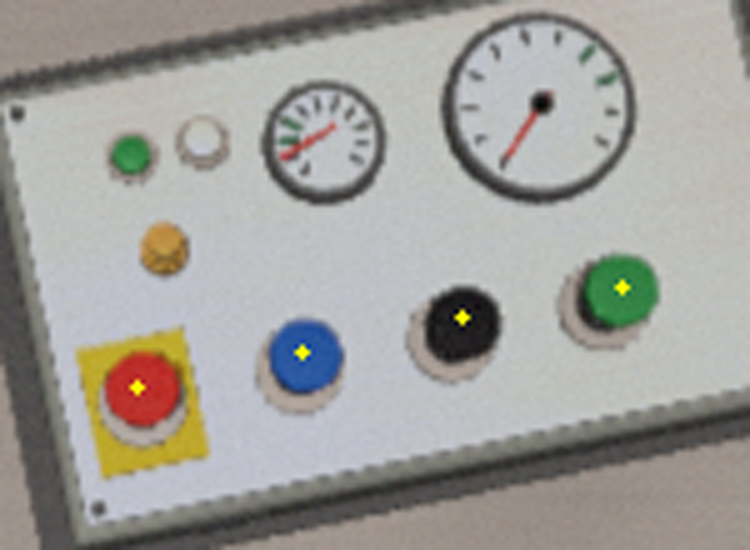

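View pics/sidez.png

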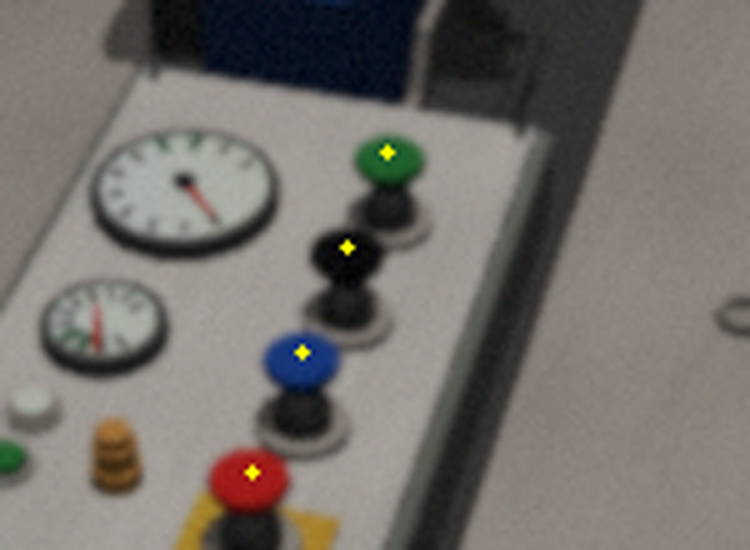

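>>> {"method": "move_arm", "body": {
  "deltas": [
    [-1, 0.8, -0.69, 0, 0],
    [-1, 0.8, -0.69, 0, 0],
    [-1, 0.8, -0.69, 0, 0],
    [-1, 0.8, -0.69, 0, 0],
    [-1, 0.8, -0.69, 0, 0],
    [-1, 0.8, -0.69, 0, 0],
    [-1, 0.8, -0.69, 0, 0],
    [-1, 0.8, -0.69, 0, 0],
    [-1, 0.8, -0.69, 0, 0],
    [-1, 0.8, -0.69, 0, 0],
    [-1, 0.8, -0.69, 0, 0],
    [-1, 0.8, -0.69, 0, 0]
  ],
  "squeeze": 5
}}

```text
time: 1.7
ee_pos: [0.3974, -0.2721, 0.2228]
eef_rot: [0.975, 0.222, 0.0, 0.0]
ft_force: [0.6, 0.2, -0.2]
width: 0.0153
```

```bash
sed -i 's/^T={.*/T={k:pos(p,ys[k]\/1e3)+[-.0012,-.001] for k in ys}/' goal.py; python3 -c "
from goal import *
print(togo('blue',.15),r.read_state()['ee_pos'],r.read_state()['joint_positions'])"
```

```text
[ 235.57456021 -203.3711122    72.67691714] [ 0.3974232  -0.27206714  0.22276849] [ 0.80033589  0.03151058 -0.29939582  1.81282982  0.00990379  1.29810621
 -0.62561484]
```

>>> {"method": "move_arm", "body": {
  "deltas": [
    [-1, 0.8, -0.69, 0, 0],
    [-1, 0.8, -0.69, 0, 0],
    [-1, 0.8, -0.69, 0, 0],
    [-1, 0.8, -0.69, 0, 0],
    [-1, 0.8, -0.69, 0.2, 0],
    [-1, 0.8, -0.69, 0.3, 0],
    [-1, 0.8, -0.69, 0.3, 0],
    [-1, 0.8, -0.69, 0.4, 0],
    [-1, 0.8, -0.69, 0.4, 0],
    [-1, 0.8, -0.69, 0.4, 0],
    [-1, 0.8, -0.69, 0.4, 0],
    [-1, 0.4, -0.3, 0.1, 0]
  ]
}}

```text
time: 2.7
ee_pos: [0.5193, 0.0075, 0.1588]
eef_rot: [0.975, 0.223, -0.0, -0.001]
ft_force: [-0.3, -0.1, -0.8]
width: 0.0003
```

```bash
python3 -c "
from goal import *
print(togo('blue',.135)/25)
for c in('side','top'): 
    im=save(c,c+'1'); u,v=px(c,[*T['blue'],.135]).astype(int)
    cv2.imwrite(f'pics/{c}1z.png',cv2.resize(im[v-60:v+60,u-75:u+75,::-1],None,fx=5,fy=5,interpolation=cv2.INTER_CUBIC))
print(r.read_state()['ee_pos'],r.read_state()['ft_force'],togo('blue',.135)/25)"
```

```text
[ 0.19703531 -0.15241167  0.9521798 ]
[0.51942109 0.0067002  0.15949043] [-0.42102547 -0.50044762 -0.47266511] [ 0.20558993 -0.1829375   0.97986995]
```

View pics/side1z.png

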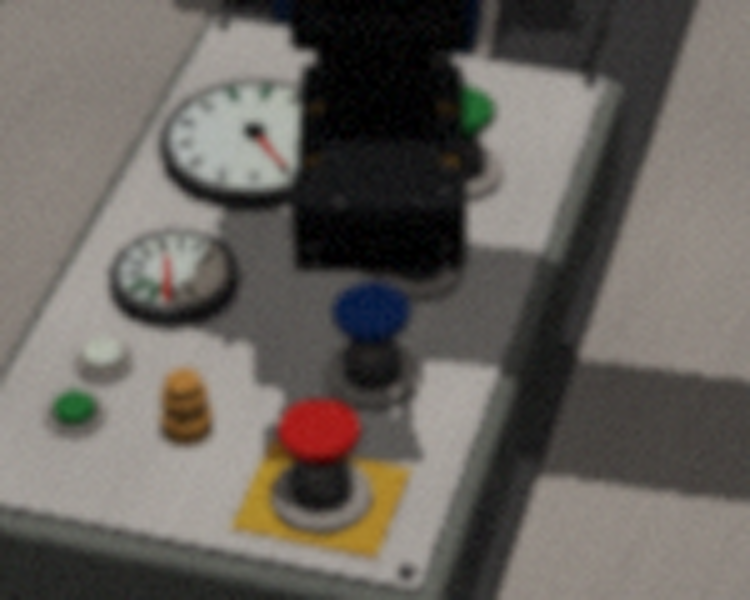

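View pics/top1.png

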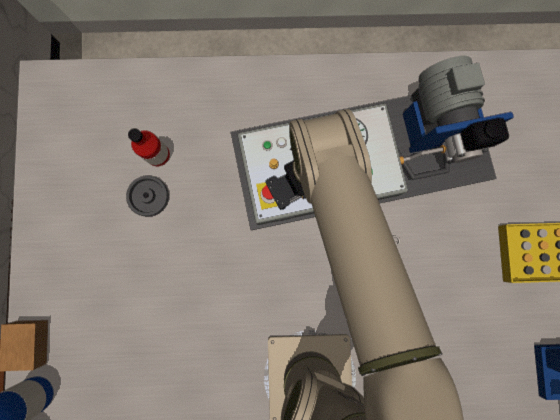

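```bash
python3 -c "
from goal import *
from scipy.spatial.transform import Rotation as R
i=r.camera_info('side'); print('cam',-np.array(i['R']).T@i['t'])
s=r.read_state();q=R.from_quat(s['eef_rot']);e=s['ee_pos'];u,v=px('side',[*T['blue'],.135]).astype(int)
for o in [(0,0,0),(0,-.015,0),(.0375,-.095,-.07),(-.0375,-.095,-.07),(.0375,-.095,-.15),(-.0375,-.095,-.15)]:
  print(o,(px('side',e+q.apply(o))-[u-75,v-60])*5)
"
```

```text
cam [0.12316022 0.78639758 0.90890219]
(0, 0, 0) [385.27938399 258.0438103 ]
(0, -0.015, 0) [384.99885582 278.41288571]
(0.0375, -0.095, -0.07) [295.13297429 277.84238331]
(-0.0375, -0.095, -0.07) [467.57464039 277.4300997 ]
(0.0375, -0.095, -0.15) [287.56115422 130.7013654 ]
(-0.0375, -0.095, -0.15) [469.94040355 130.26463481]
```

The side view is consistent: the gripper body hides the fingertips, as its projected outline predicts. The blue head is free, just ahead of the tip. Next: centre over blue and press in small steps.

>>> {"method": "move_arm", "body": {
  "deltas": [
    [-1, 0.2, -0.17, 0, 0],
    [-1, 0, 0, 0.3, 0],
    [-1, 0, 0, 0.3, 0],
    [-1, 0, 0, 0.1, 0],
    [-1, 0, 0, 0, 0],
    [-1, 0, 0, 0, 0]
  ]
}}

```text
time: 3.3
ee_pos: [0.5217, 0.0094, 0.1424]
eef_rot: [0.975, 0.221, -0.0, 0.0]
ft_force: [-0.4, -0.7, 0.5]
width: 0.0003
```

```bash
python3 -c "
from goal import *
print(togo('blue',.124)/25,r.read_state()['ft_force'])"
```

```text
[ 0.07626273 -0.126624    0.73404164] [-0.44666514 -0.70108367  0.5198795 ]
```

>>> {"method": "move_arm", "body": {
  "deltas": [
    [-1, 0.08, -0.12, 0.1, 0],
    [-1, 0, 0, 0.1, 0],
    [-1, 0, 0, 0.1, 0],
    [-1, 0, 0, 0.1, 0],
    [-1, 0, 0, 0.1, 0],
    [-1, 0, 0, 0.1, 0],
    [-1, 0, 0, 0, 0],
    [-1, 0, 0, 0, 0]
  ]
}}

```text
time: 3.97
ee_pos: [0.5223, 0.0133, 0.1273]
eef_rot: [0.975, 0.221, -0.0, 0.0]
ft_force: [-0.5, -0.4, -0.2]
width: 0.0007
```

>>> {"method": "move_arm", "body": {
  "deltas": [
    [-1, 0, 0, 0.05, 0],
    [-1, 0, 0, 0.05, 0]
  ]
}}

```text
time: 4.13
ee_pos: [0.5224, 0.0133, 0.1251]
eef_rot: [0.975, 0.221, -0.0, 0.0]
ft_force: [-2.2, -0.0, 5.8]
width: 0.0005
```

>>> {"method": "move_arm", "body": {
  "deltas": [
    [-1, 0, 0, 0.04, 0],
    [-1, 0, 0, 0.04, 0],
    [-1, 0, 0, 0, 0]
  ]
}}

```text
time: 4.38
ee_pos: [0.5225, 0.0133, 0.1236]
eef_rot: [0.975, 0.221, -0.0, 0.0]
ft_force: [-5.0, -0.3, 10.7]
width: 0.0004
```

>>> {"method": "move_arm", "body": {
  "deltas": [
    [-1, 0, 0, -0.2, 0],
    [-1, 0, 0, -0.5, 0],
    [-1, 0, 0, -0.7, 0],
    [-1, 0, 0, -0.7, 0],
    [-1, 0, 0, 0, 0]
  ]
}}

```text
time: 4.8
ee_pos: [0.5242, 0.0138, 0.1795]
eef_rot: [0.975, 0.222, 0.002, 0.001]
ft_force: [-0.1, 0.3, -0.2]
width: 0.0006
```

```bash
python3 -c "
from goal import *
print(togo('green',.145)/25,r.read_state()['ft_force'])"
```

```text
[-1.87713056  6.54851305  1.38630873] [-0.11135461  0.34368743 -0.18252625]
```

>>> {"method": "move_arm", "body": {
  "deltas": [
    [-1, -0.23, 0.8, 0, 0],
    [-1, -0.23, 0.8, 0, 0],
    [-1, -0.23, 0.8, 0, 0],
    [-1, -0.23, 0.8, 0, 0],
    [-1, -0.23, 0.8, 0, 0],
    [-1, -0.23, 0.8, 0, 0],
    [-1, -0.23, 0.8, 0, 0],
    [-1, -0.23, 0.8, 0, 0],
    [-1, 0, 0.1, 0, 0],
    [-1, 0, 0, 0, 0]
  ]
}}

```text
time: 5.63
ee_pos: [0.551, -0.1543, 0.1753]
eef_rot: [0.975, 0.22, -0.0, -0.0]
ft_force: [0.3, 1.2, 0.4]
width: 0.0011
```

```bash
python3 -c "
from goal import *
for c in('side',): 
    im=save(c,c+'2'); u,v=px(c,[*T['blue'],.135]).astype(int)
    cv2.imwrite(f'pics/{c}2z.png',cv2.resize(im[v-80:v+40,u-75:u+75,::-1],None,fx=5,fy=5,interpolation=cv2.INTER_CUBIC))
for d in r.tip_of('side','feed_top')[:1]: print(w('side',d['position']))
print(togo('green',.145)/25,r.read_state()['ft_force'])"
```

```text
[0.52286053 0.01991004 0.12462038]
[0.01812634 0.11196342 1.22288676] [0.50607348 0.87037644 0.90131919]
```

View pics/side2z.png

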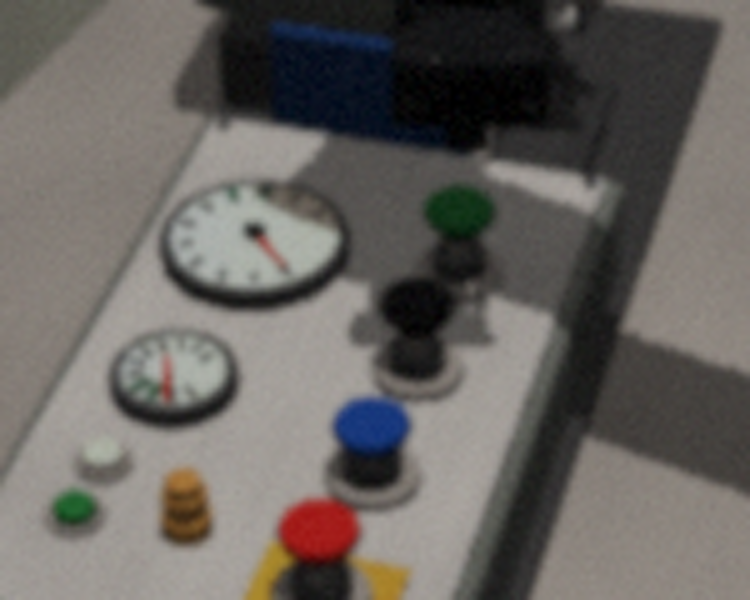

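The blue head (crop 372,425) now sits visibly lower on its collar, and the network puts its top at z 0.1246, so it is down. Green at (459,212) is still out. Now press green.

>>> {"method": "move_arm", "body": {
  "deltas": [
    [-1, 0.02, 0.1, 0.4, 0],
    [-1, 0, 0, 0.4, 0],
    [-1, 0, 0, 0.3, 0],
    [-1, 0, 0, 0.2, 0],
    [-1, 0, 0, 0, 0],
    [-1, 0, 0, 0, 0]
  ]
}}

```text
time: 6.23
ee_pos: [0.5525, -0.1546, 0.1426]
eef_rot: [0.975, 0.222, -0.0, -0.0]
ft_force: [-0.9, -0.2, 0.3]
width: 0.0007
```

```bash
python3 -c "
from goal import *
print(togo('green',.1235)/25,r.read_state()['ft_force'])"
```

```text
[ 0.01994607 -0.01397436  0.76494764] [-0.93082988 -0.18752799  0.33386701]
```

>>> {"method": "move_arm", "body": {
  "deltas": [
    [-1, 0, 0, 0.1, 0],
    [-1, 0, 0, 0.1, 0],
    [-1, 0, 0, 0.1, 0],
    [-1, 0, 0, 0.1, 0],
    [-1, 0, 0, 0.1, 0],
    [-1, 0, 0, 0.1, 0],
    [-1, 0, 0, 0.05, 0],
    [-1, 0, 0, 0.05, 0],
    [-1, 0, 0, 0, 0]
  ]
}}

```text
time: 6.98
ee_pos: [0.5528, -0.1549, 0.1256]
eef_rot: [0.975, 0.222, 0.0, 0.0]
ft_force: [-0.2, -0.3, -0.5]
width: 0.0006
```

>>> {"method": "move_arm", "body": {
  "deltas": [
    [-1, 0, 0, 0.04, 0],
    [-1, 0, 0, 0.04, 0],
    [-1, 0, 0, 0, 0]
  ]
}}

```text
time: 7.23
ee_pos: [0.5529, -0.1549, 0.1242]
eef_rot: [0.975, 0.222, 0.0, 0.0]
ft_force: [-2.9, 0.4, 9.2]
width: 0.0006
```

>>> {"method": "move_arm", "body": {
  "deltas": [
    [-1, 0, 0, 0.03, 0],
    [-1, 0, 0, 0, 0]
  ]
}}

```text
time: 7.4
ee_pos: [0.5529, -0.155, 0.1236]
eef_rot: [0.975, 0.222, 0.0, 0.0]
ft_force: [-4.0, 0.5, 10.2]
width: 0.0004
```

>>> {"method": "move_arm", "body": {
  "deltas": [
    [-1, 0, 0, -0.2, 0],
    [-1, 0, 0, -0.5, 0],
    [-1, 0, 0, -0.7, 0],
    [-1, 0, 0, -0.7, 0],
    [-1, 0, 0, 0, 0]
  ]
}}

```text
time: 7.82
ee_pos: [0.5543, -0.1551, 0.1794]
eef_rot: [0.975, 0.222, 0.002, 0.001]
ft_force: [0.0, 0.1, -0.0]
width: 0.0008
```

```bash
python3 -c "
from goal import *
print(togo('black',.145)/25,r.read_state()['ft_force'])"
```

```text
[ 0.84636145 -3.34833944  1.36643954] [ 0.01819162  0.05368592 -0.0218857 ]
```

>>> {"method": "move_arm", "body": {
  "deltas": [
    [-1, -0.7, -0.35, 0, 0],
    [-1, -0.7, -0.35, 0, 0],
    [-1, -0.7, -0.35, 0, 0],
    [-1, -0.7, -0.35, 0, 0],
    [-1, -0.7, -0.35, 0, 0],
    [-1, -0.7, -0.35, 0, 0],
    [-1, 0, 0, 0, 0]
  ]
}}

```text
time: 8.4
ee_pos: [0.4324, -0.1533, 0.1753]
eef_rot: [0.975, 0.221, -0.001, 0.0]
ft_force: [0.4, -0.4, -0.2]
width: 0.0003
```

```bash
python3 -c "
from goal import *
for c in('side',): 
    im=save(c,c+'3'); u,v=px(c,[*T['blue'],.135]).astype(int)
    cv2.imwrite(f'pics/{c}3z.png',cv2.resize(im[v-80:v+40,u-75:u+75,::-1],None,fx=5,fy=5,interpolation=cv2.INTER_CUBIC))
for n in ('feed_top','drive_top','load_top'):
  for d in r.tip_of('side',n)[:1]: print(n,w('side',d['position']))
print(togo('black',.145)/25,r.read_state()['ft_force'])"
```

```text
feed_top [0.52173435 0.01946689 0.12878995]
drive_top [ 0.55819396 -0.15399502  0.11897342]
load_top [ 0.5377036  -0.06918865  0.13720951]
[ 5.08114005 -1.21554621  1.22276118] [0.1123167  0.70177194 1.34221626]
```

View pics/side3z.png

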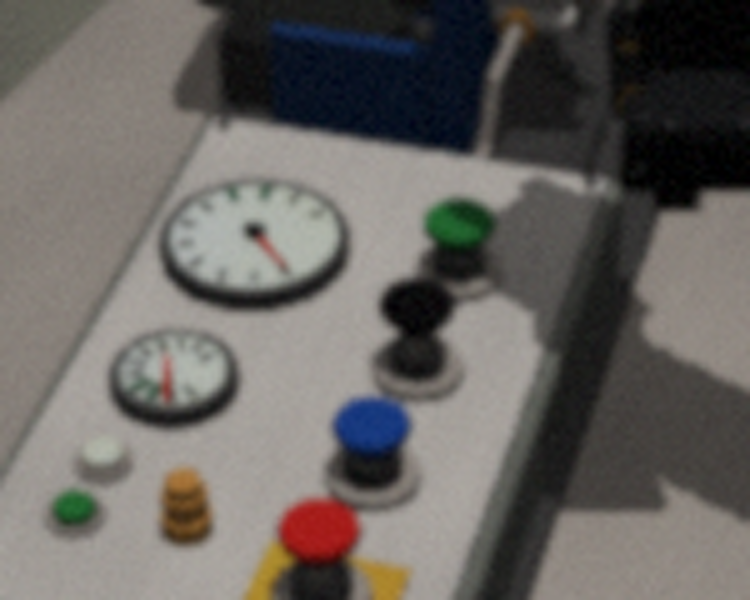

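Green at (459,222), 2 px lower than before in the full image, and blue at (372,425) are both down. Black is up at (416,304), and its gauge needle is at rest. Now go over black.

>>> {"method": "move_arm", "body": {
  "deltas": [
    [-1, 0.8, -0.2, 0, 0],
    [-1, 0.8, -0.2, 0, 0],
    [-1, 0.8, -0.2, 0, 0],
    [-1, 0.8, -0.2, 0, 0],
    [-1, 0.8, -0.2, 0, 0],
    [-1, 0.8, -0.2, 0, 0],
    [-1, 0.28, 0, 0.3, 0],
    [-1, 0, 0, 0.4, 0],
    [-1, 0, 0, 0.3, 0],
    [-1, 0, 0, 0.1, 0],
    [-1, 0, 0, 0, 0],
    [-1, 0, 0, 0, 0]
  ]
}}

```text
time: 9.6
ee_pos: [0.5364, -0.0718, 0.1477]
eef_rot: [0.975, 0.221, -0.0, 0.0]
ft_force: [-0.4, -0.2, 0.1]
width: 0.0004
```

```bash
python3 -c "
from goal import *
print(togo('black',.1232)/25,r.read_state()['ft_force'])"
```

```text
[ 0.06128104 -0.02937293  0.97939237] [-0.3864515  -0.21679879  0.08117856]
```

>>> {"method": "move_arm", "body": {
  "deltas": [
    [-1, 0.05, -0.03, 0.2, 0],
    [-1, 0, 0, 0.15, 0],
    [-1, 0, 0, 0.1, 0],
    [-1, 0, 0, 0.1, 0],
    [-1, 0, 0, 0.1, 0],
    [-1, 0, 0, 0.1, 0],
    [-1, 0, 0, 0.1, 0],
    [-1, 0, 0, 0.07, 0],
    [-1, 0, 0, 0.04, 0],
    [-1, 0, 0, 0.02, 0],
    [-1, 0, 0, 0, 0]
  ]
}}

```text
time: 10.52
ee_pos: [0.5377, -0.0699, 0.1238]
eef_rot: [0.975, 0.222, -0.0, 0.0]
ft_force: [-5.1, -1.1, 9.3]
width: 0.0002
```

>>> {"method": "move_arm", "body": {
  "deltas": [
    [-1, 0, 0, 0.01, 0],
    [-1, 0, 0, 0, 0],
    [-1, 0, 0, 0, 0],
    [-1, 0, 0, 0, 0],
    [-1, 0, 0, 0, 0],
    [-1, 0, 0, 0, 0],
    [-1, 0, 0, 0, 0],
    [-1, 0, 0, 0, 0],
    [-1, 0, 0, 0, 0],
    [-1, 0, 0, 0, 0],
    [-1, 0, 0, 0, 0],
    [-1, 0, 0, 0, 0]
  ]
}}

```text
time: 11.52
ee_pos: [0.5377, -0.0699, 0.1237]
eef_rot: [0.975, 0.222, -0.0, 0.0]
ft_force: [-6.2, -0.9, 10.5]
width: 0.0003
```

```bash
python3 -c "
from goal import *
for c in('side',): 
    im=save(c,c+'4'); u,v=px(c,[*T['blue'],.135]).astype(int)
    cv2.imwrite(f'pics/{c}4z.png',cv2.resize(im[v-80:v+40,u-75:u+75,::-1],None,fx=5,fy=5,interpolation=cv2.INTER_CUBIC))
print(r.read_state()['time'],r.read_state()['ft_force'],r.read_state()['ee_pos'])"
```

```text
11.5667 [-6.11976048  0.87290951  9.54587561] [ 0.53767513 -0.06985721  0.12371187]
```

View pics/side4z.png

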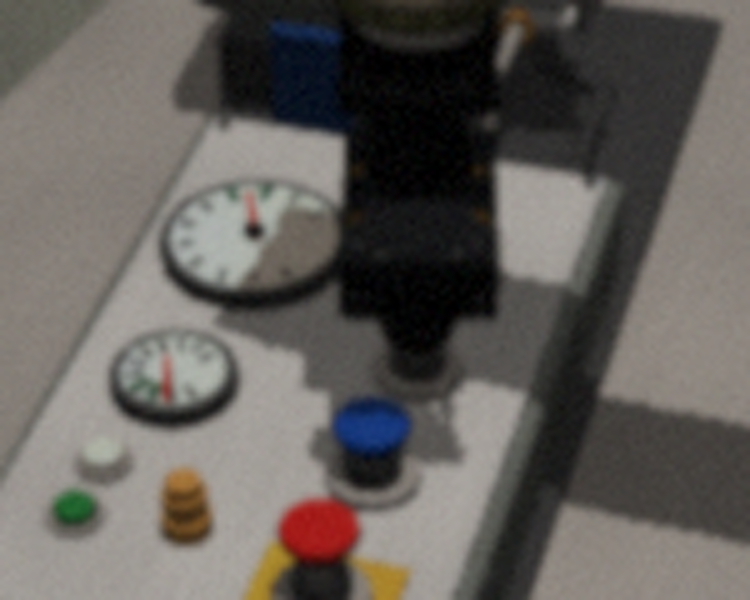

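The big gauge's needle (crop 250,205) points between the green marks, so the plunger is at full stroke. It has been down about 1.2 s, so I'll hold for about 0.8 s more and then let go.

>>> {"method": "move_arm", "body": {
  "deltas": [
    [-1, 0, 0, 0, 0],
    [-1, 0, 0, 0, 0],
    [-1, 0, 0, 0, 0],
    [-1, 0, 0, 0, 0],
    [-1, 0, 0, 0, 0],
    [-1, 0, 0, 0, 0],
    [-1, 0, 0, 0, 0],
    [-1, 0, 0, 0, 0],
    [-1, 0, 0, 0, 0],
    [-1, 0, 0, -0.4, 0],
    [-1, 0, 0, -0.6, 0],
    [-1, 0, 0, -0.7, 0]
  ]
}}

```text
time: 12.57
ee_pos: [0.5373, -0.0696, 0.1657]
eef_rot: [0.975, 0.222, -0.0, -0.0]
ft_force: [-0.2, 0.3, 0.4]
width: 0.0006
```

>>> {"method": "move_arm", "body": {
  "deltas": [
    [-1, 0, 0, -0.7, 0],
    [-1, -0.7, -0.35, 0, 0],
    [-1, -0.7, -0.35, 0, 0],
    [-1, -0.7, -0.35, 0, 0],
    [-1, -0.7, -0.35, 0, 0],
    [-1, -0.7, -0.35, 0, 0],
    [-1, 0, 0, 0, 0],
    [-1, 0, 0, 0, 0],
    [-1, 0, 0, 0, 0]
  ]
}}

```text
time: 13.32
ee_pos: [0.4406, -0.0681, 0.1835]
eef_rot: [0.975, 0.222, 0.001, 0.0]
ft_force: [0.8, -0.2, -0.2]
width: 0.0007
```

```bash
python3 -c "
from goal import *
for c in('side',): 
    im=save(c,c+'5'); u,v=px(c,[*T['blue'],.135]).astype(int)
    cv2.imwrite(f'pics/{c}5z.png',cv2.resize(im[v-80:v+40,u-75:u+75,::-1],None,fx=5,fy=5,interpolation=cv2.INTER_CUBIC))
for n in ('feed_top','drive_top','load_top','estop_top','fitting'):
  for d in r.tip_of('side',n)[:1]: print(n,w('side',d['position']).round(4))
print(r.read_state()['ft_force'],r.read_state()['ee_pos'])"
```

```text
feed_top [0.5237 0.0178 0.1272]
drive_top [ 0.5551 -0.1509  0.1223]
load_top [ 0.5372 -0.073   0.1345]
estop_top [0.5054 0.1031 0.1411]
[ 0.87141446  0.6456901  -0.24274006] [ 0.44016882 -0.0680227   0.18289972]
```

View pics/side5z.png

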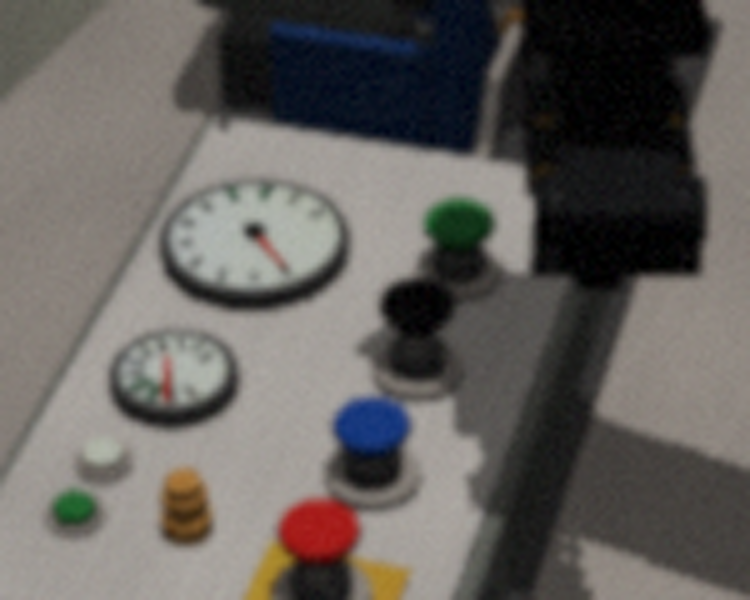

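View pics/side5.png

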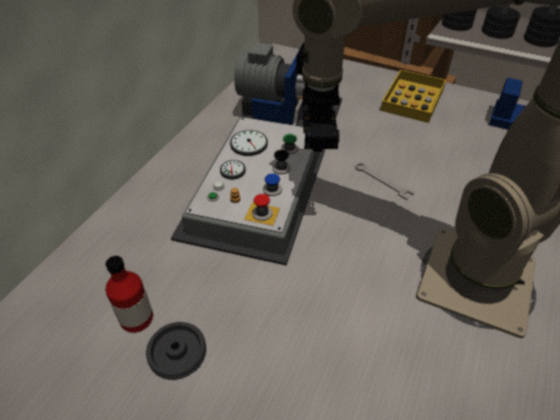

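Blue (372,425) and green (459,222) are down. Black (416,304) has sprung back and its needle is at rest. The loose items are unmoved and the gripper is clear of everything.

```bash
python3 -c "
from bench import r
print(r.close_job())"
```

```text
the job is handed in; nothing more can be done
None
```

The run-up was done in the order you asked and the job is handed in, at about 13.5 s of the 59 s allowed. I used closed-fingertip presses only.

- **Blue oil-feed knob:** pushed fully down. The press reached 10.7 N, above the 6 N at which the cushion gives, so the stem was on its stop.
- **Green drive knob:** pushed fully down the same way, reaching 10.2 N.
- **Black load plunger:** pressed to about 9–10 N and held for about two seconds. A picture during the hold showed the needle between the green marks. I then released it.

**Last checks:** The final picture shows blue and green down. The network puts their tops at z 0.127 and 0.122, against the nominal 0.125. Black is back up at z 0.1345 and its needle is at rest. The red stop, bottle, pulley, wrench and fitting look untouched, and the arm stands clear of everything.

**What did not line up:**
- The network did not find the fitting in the final picture, so I judged it by eye.
- The knob heights it reported vary by a few millimetres.
- During each press there was a sideways force of 4–6 N in x.

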